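# Switch off a test station, take out its module, switch it back on

## Robot

A 6-joint arm with a two-finger parallel gripper is mounted at the origin on the work surface. World frame = base frame: x ahead of the robot, y to its left, z up, the work surface at z = 0. Lengths are in m, angles in rad, forces in N, time in s.
With the tool pointing down it reaches from about 0.4 to 0.925 m from the base axis. Payload 3.4 kg.
Tool frame: the origin (TCP) lies midway between the tips of the shut fingers; the grasp point (between the pads) lies env.grip_point_offset behind it (env.grip_point_offset is the distance from the TCP to the grasp point, in m); z points along the fingers, y is the line along which they close (so a half turn about z gives the same grasp; the last joint's range is limited). The gripper opens to 85 mm and grips with 20 to 120 N. Pads are 22 mm wide; open, the fingers measure 114 mm over their backs; the gripper's body (76 mm by 85 mm) begins 54 mm behind the grasp point. The pads swing forward as they close: fully open they stand 13 mm farther back than shut.
Start: joints at [1.276, 0.307, 1.506, -0, 1.328, -0.073], TCP at [0.127, 0.561, 0.21] pointing down, gripper open.
Joint ranges: [-3.12, 3.12], [-1.05, 2.28], [0.14, 2.33], [-1.42, 4.57], [0.1, 2.73], [-2.68, 2.68]. Speed limits (rad/s): [2.57, 2.57, 3.14, 3.14, 3.14, 3.14].

## Interface

Orientations are given as a unit quaternion [w, x, y, z].
In Python, from workcell import env gives the robot as it stands. The module is installed in compiled form; this text tells all that it offers.
- The arm moves only by the tool step_arm, never from a script. Its argument "steps" is a list of rows, each a list of 2 entries, a list of its own where there are three numbers: the shift along the world's x, y, z in units of 0.15 m (1.0 is 0.15 m), then the turn, a rotation vector about the world's x, y, z in units of 2 pi rad (1.0 is 2 pi rad). A call has 1 to 20 rows; each row is the pose to reach, as a shift and turn from the pose commanded when the call began, turning the shorter way round; what a row does not reach only later rows make up. A row lasts 1/12 s, in which the tool goes at most 41.7 mm and 7.16 degrees, less where a joint would pass 70% of its speed; a pose out of reach is approached as far as the arm can. A call with a number of a shift or a turn outside -1 to 1 is refused whole. A call with a gripper value outside its range is refused whole. "gripper" is the closure, from -1 (fully open) to 1 (shut), set as the call begins (left out, the last holds). The fingers move at their own pace and stop on an object; "force" is the grip in N (left out, the last holds). Time passes only in rows, so rows that repeat a pose let the fingers close. It gives the time, the measured TCP pose, the force, the opening and the grip force at its end, in the units of the state.
- env.observe(): the state, without advancing time (a new reading comes with each control period).
- env.capture(name): name is "scene" or "top" or "wrist"; returns a dict with "frame" (384x512x3 uint8, red, green, blue), "K" (3x3 intrinsics, pixels), "dist" ([k1, k2, p1, p2, k3] as OpenCV has them; the pictures are not rectified), "extrinsics" (4x4, takes a point from camera to world coordinates); the wrist camera has in their place "T_tool_cam" (4x4, takes a point from camera to tool coordinates, whose origin is the TCP and whose axes are the flange's). Camera axes: x right, y up, looking along -z (the intrinsics and any distortion apply to the point x, -y, -z); pixel columns grow to the right and rows downward; lengths in m; the calibration is good to about 2 mm. A picture is of the moment at which its call begins: read the wrist's pose just before it. There is no depth.
- env.sign_off(): hands the job in; it is judged then, once.
The state is a dict: "time_s": time; "qpos": joint angles; "dq": joint speeds; "tau": joint torques, N m; "eef_pos": TCP position; "eef_rot": TCP orientation; "force": force on the tool from outside, world axes, zero at the start; "torque": the same for the moment, N m; "width": finger opening in m; "grip_force": force on a finger pad.
Only numpy, scipy, OpenCV 4.12 (cv2) and the standard library are available. Lean on these libraries where they do the work, as an engineer would, in place of code of your own. Each camera call takes 0.05 s, during which the arm holds its last target. There are 200 camera calls.

## Task

Switch off the test station that has the green knob by drawing the knob right out until it clicks, then pull the white module up out of that station's socket and stand it upright on its foot in the black tray beside the finished module, without dropping it. Only then push the green knob fully home again. Leave the orange-knob station with its module, the finished module and the other things on the table undisturbed.

Things in the scene. Friction and masses are not known exactly. Their poses are not given: they have to be found in the camera images.
- green_station: black wedge-shaped test station with the green knob, fixed to the table. Origin: underside centre; x from its sloped front (towards the robot) to its back; z up. It spans x -90 to +80 mm, y +-55 mm. The front panel slopes at 40 deg, from 30 mm high at x -90 to 89 mm high at x -20; behind that a flat grey deck 89 mm high holds the socket.
- green_knob_grip (a point): point to grip on the green knob: on its axis, in the middle of its head (a cylinder 28 mm across and 24 mm long on a 12 mm steel shaft). z points out of the panel along the slide, leaning 40 deg from vertical towards the station's front; y is the station's y. The point is 28 mm out from the panel when home, the head's outer face 12 mm beyond it. It travels with the knob.
- green_knob (a joint): how far the green knob is drawn out: 0 home, 0.024 m right out; a sprung click holds it at either end (about 8 to 12 N to move it)
- green_station_socket (a point): mouth of the socket in the green station's deck, centre, level with the deck (89 mm above the table); axes as the station. The socket is 25.5 x 19.5 mm and 23 mm deep; two sprung balls in it hold the module by its grooves (about 8 N to pull it out).
- module: the module to take out, seated in the green station's socket with its shoulder on the deck and its axes as the station's: white block 34 x 26 x 34 mm (x, y, z) with a small blue patch on top, on a black foot 24 x 18 mm and 22 mm high with brass grooves in its sides; 56 mm tall in all, 60 g. Origin: centre of the foot's underside; z up through the block. Grip the block across its 26 mm (y).
- tray: open black tray, fixed, 170 x 120 mm outside (x, y), walls 4 mm thick and 25 mm high, floor 4 to 5 mm thick. Origin: underside centre. The finished module stands in its -x half; its +x half is empty.
- done_module: finished module, alike, standing loose in the -x half of the tray, about 45 mm from the tray's centre: white block 34 x 26 x 34 mm (x, y, z) with a small blue patch on top, on a black foot 24 x 18 mm and 22 mm high with brass grooves in its sides; 56 mm tall in all, 60 g. Origin: centre of the foot's underside; z up through the block. Grip the block across its 26 mm (y).
- orange_station: the other test station, alike but with an orange knob, fixed; leave alone
- orange_knob (a joint): how far the orange knob is drawn out: 0 home
- other_module: module alike, in the orange station's socket; leave alone
- parts_case: blue parts case with a clear lid, fixed, 170 x 120 x 50 mm, origin underside centre
- screwdriver: loose red-handled screwdriver, 170 mm long, lying crosswise in front of the robot
- bottle: small loose white bottle with a blue cap, 36 mm across, 90 mm tall, origin underside centre
- tape: loose roll of yellow tape lying flat, 84 mm across, 22 mm high, origin underside centre

How it is judged:
By the outcome, as a careful person would: the job done as asked, in the order asked, and still so for the second after the job is handed in, with the robot touching nothing.
It also fails if it takes over 54 s, if anything falls off the work surface, if the arm or the gripper's body presses on something with over 40 N, if the wrist force passes 120 N, or if a joint passes its speed limit or range.

## Working session

There is one attempt and no reset: what is moved stays moved. The work goes in short steps, Python scripts to look and compute and a tool call to move; the robot and the scene stay as the last step left them, time stands still between calls to the robot, and variables do not carry over. Pictures are saved under pics/ and viewed, at most 11 in all, crops included, and the job is handed in when it is done.

Besides the shell and the picture viewer there is one more tool, called by a JSON object that holds its "fn" and its "kwargs". step_arm: Moves the arm, as the interface text tells. Shifts and turns lie within -1 to 1; 1 stands for 0.15 m of shift or 2 pi rad of turn. Its arguments: {"type":"object","properties":{"steps":{"type":"array"},"gripper":{"type":"number"},"force":{"type":"number"}},"required":["steps"]}

```bash
mkdir -p pics; ls; python3 - <<'E'
from workcell import env
import cv2,numpy as np,pickle
s=env.observe(); print(s['eef_pos'],s['eef_rot'],s['width'],env.grip_point_offset)
d={}
for n in ['scene','top','wrist']:
    c=env.capture(n); d[n]=c; cv2.imwrite(f'pics/{n}0.png',c['frame'][:,:,::-1])
d['s']=s
pickle.dump(d,open('d0.pkl','wb'))
print(d['top']['K'],d['top']['dist'],d['top']['extrinsics'],d['scene']['extrinsics'],d['wrist']['T_tool_cam'])
E
```

```text
pics
[0.12627556 0.56019041 0.20880334] [-1.79115369e-04  1.10640254e-01  9.93860002e-01 -9.98880593e-04] 0.08517815572128534 0.0187
[[361.04292264   0.         258.78610348]
 [  0.         361.04292264 198.0592128 ]
 [  0.           0.           1.        ]] [-0.0628079  0.         0.         0.         0.       ] [[-0.02617034  0.98922654 -0.14403461  0.4199661 ]
 [-0.99959386 -0.02752141 -0.00739541 -0.00526235]
 [-0.01127977  0.14378257  0.98954502  1.02078535]
 [ 0.          0.          0.          1.        ]] [[ 0.39737379 -0.56857608  0.72028835  1.38724803]
 [ 0.91751675  0.23245902 -0.32268532 -0.39398973]
 [ 0.01603363  0.78910332  0.6140512   0.82124498]
 [ 0.          0.          0.          1.        ]] [[-2.78061485e-04  9.58718020e-01  2.84358366e-01  7.34338560e-02]
 [ 9.99999932e-01  1.98046353e-04  3.10139843e-04 -4.67837038e-04]
 [ 2.41020519e-04  2.84358433e-01 -9.58718010e-01 -1.64992215e-01]
 [ 0.00000000e+00  0.00000000e+00  0.00000000e+00  1.00000000e+00]]
```

View pics/top0.png

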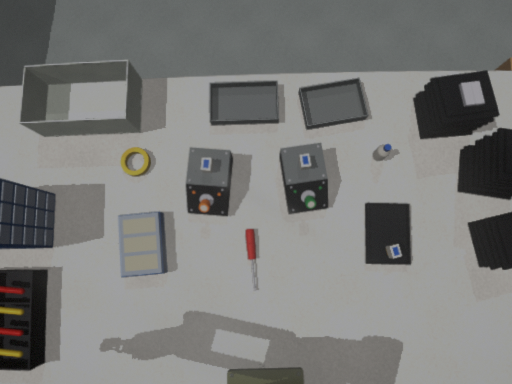

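View pics/scene0.png

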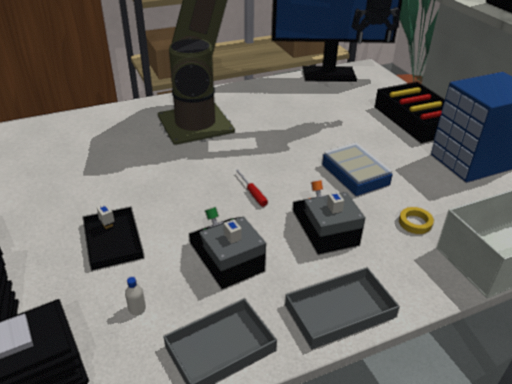

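The top view shows the green station near (305,180), with its knob at (310,200) and its module at (306,160). The tray is at (388,233), with the finished module at (395,251) in its near half. The scene view agrees. Next I'll get rough positions from these.

```bash
cat > h.py <<'E'
import numpy as np,cv2,pickle
from scipy.spatial.transform import Rotation as R
def q2R(q): return R.from_quat(np.roll(q,-1)).as_matrix()
def camT(c,s=None):
    if 'extrinsics' in c: return c['extrinsics']
    T=np.eye(4);T[:3,:3]=q2R(s['eef_rot']);T[:3,3]=s['eef_pos'];return T@c['T_tool_cam']
def unproj(c,T,uv,z):
    p=cv2.undistortPoints(np.array(uv,float).reshape(-1,1,2),c['K'],np.array(c['dist']))[:,0]
    d=np.c_[p[:,0],-p[:,1],-np.ones(len(p))]@T[:3,:3].T
    o=T[:3,3]; return o+d*((np.asarray(z)-o[2])/d[:,2])[:,None]
def proj(c,T,P):
    q=(np.atleast_2d(P)-T[:3,3])@T[:3,:3]
    q=q*[1,-1,-1]
    return cv2.projectPoints(q,np.zeros(3),np.zeros(3),c['K'],np.array(c['dist']))[0][:,0]
E
python3 - <<'E'
from h import *
d=pickle.load(open('d0.pkl','rb'));c=d['top'];T=c['extrinsics']
print(unproj(c,T,[[306,160],[310,200],[395,251],[388,233],[366,204],[411,205],[365,262],[410,264],[282,148],[323,144],[289,213],[327,209]],[.123,.1,.061,.025,.025,.025,.025,.025,.089,.089,.03,.03]).round(3))
E
```

```text
[[ 0.645 -0.122  0.123]
 [ 0.545 -0.13   0.1  ]
 [ 0.408 -0.355  0.061]
 [ 0.458 -0.352  0.025]
 [ 0.54  -0.296  0.025]
 [ 0.533 -0.423  0.025]
 [ 0.381 -0.283  0.025]
 [ 0.371 -0.407  0.025]
 [ 0.689 -0.064  0.089]
 [ 0.697 -0.174  0.089]
 [ 0.52  -0.08   0.03 ]
 [ 0.528 -0.185  0.03 ]]
```

{"fn": "step_arm", "kwargs": {"steps": [[[0.67,-0.87,0.37],[0,0,0.046]],[[0.67,-0.87,0.37],[0,0,0.046]],[[0.67,-0.87,0.37],[0,0,0.046]],[[0.67,-0.87,0.37],[0,0,0.046]],[[0.67,-0.87,0.37],[0,0,0.046]]]}}

```text
time_s: 0.57
eef_pos: [0.2299, 0.4268, 0.2671]
eef_rot: [0.002, -0.032, 0.999, -0.0]
force: [0.1, 0.1, 0.2]
width: 0.0858
grip_force: 0.0
```

{"fn": "step_arm", "kwargs": {"steps": [[[0.67,-0.87,0.37],[0,0,0]],[[0.67,-0.87,0.37],[0,0,0]],[[0.67,-0.87,0.37],[0,0,0]],[[0.67,-0.87,0.37],[0,0,0]]]}}

```text
time_s: 0.9
eef_pos: [0.3236, 0.304, 0.3188]
eef_rot: [-0.0, -0.034, 0.999, 0.0]
force: [1.4, 0.9, -1.1]
width: 0.0852
grip_force: 0.0
```

{"fn": "step_arm", "kwargs": {"steps": [[[0.67,-0.87,0],[0,0,0]],[[0.67,-0.87,0],[0,0,0]],[[0.67,-0.87,0],[0,0,0]],[[0.67,-0.87,0],[0,0,0]]]}}

```text
time_s: 1.23
eef_pos: [0.4247, 0.1732, 0.3184]
eef_rot: [0.0, -0.033, 0.999, 0.0]
force: [0.9, 1.4, 0.2]
width: 0.0854
grip_force: 0.0
```

{"fn": "step_arm", "kwargs": {"steps": [[[0.67,-0.87,0],[0,0,0]],[[0.67,-0.87,0],[0,0,0]],[[0.67,-0.87,0],[0,0,0]],[[0.67,-0.87,0],[0,0,0]]]}}

```text
time_s: 1.57
eef_pos: [0.5254, 0.0425, 0.318]
eef_rot: [-0.0, -0.033, 0.999, 0.0]
force: [-0.3, 0.4, 1.1]
width: 0.0853
grip_force: 0.0
```

{"fn": "step_arm", "kwargs": {"steps": [[[0,-0.87,0],[0,0,0]],[[0,-0.87,0],[0,0,0]],[[0,-0.87,0],[0,0,0]],[[0,-0.87,0],[0,0,0]]]}}

```text
time_s: 1.9
eef_pos: [0.5245, -0.0924, 0.3176]
eef_rot: [-0.001, -0.031, 1.0, -0.002]
force: [1.3, 0.4, 0.3]
width: 0.0853
grip_force: 0.0
```

{"fn": "step_arm", "kwargs": {"steps": [[[0,-0.87,0],[0,0,0]],[[0,-0.87,0],[0,0,0]],[[0,-0.87,0],[0,0,0]],[[0,-0.87,0],[0,0,0]],[[0,-0.87,0],[0,0,0]],[[0,-0.87,0],[0,0,0]]]}}

```text
time_s: 2.4
eef_pos: [0.5243, -0.216, 0.3178]
eef_rot: [-0.0, -0.033, 0.999, 0.001]
force: [-0.4, 0.2, 0.3]
width: 0.0855
grip_force: 0.0
```

```bash
python3 - <<'E'
from h import *
from workcell import env
s=env.observe(); c=env.capture('wrist'); pickle.dump((s,c),open('w1.pkl','wb'))
print(s['time_s'],s['eef_pos'],s['eef_rot'],s['qpos'],s['dq'],c['K'][0,0],c['dist'])
cv2.imwrite('pics/w1.png',cv2.resize(c['frame'][:,:,::-1],(800,600),interpolation=cv2.INTER_CUBIC))
E
```

```text
2.4 [ 0.52426731 -0.21604946  0.3177588 ] [-4.70983573e-04 -3.30595787e-02  9.99452833e-01  9.36232205e-04] [-4.66211077e-01  2.33930397e-01  1.34006756e+00  1.19288686e-03
  1.56931820e+00 -2.10314144e+00] [ 0.0305146  -0.01514896  0.00852717  0.00119569  0.00175496 -0.00313164] 287.9738280679652 [-0.06592707  0.          0.          0.          0.        ]
```

View pics/w1.png

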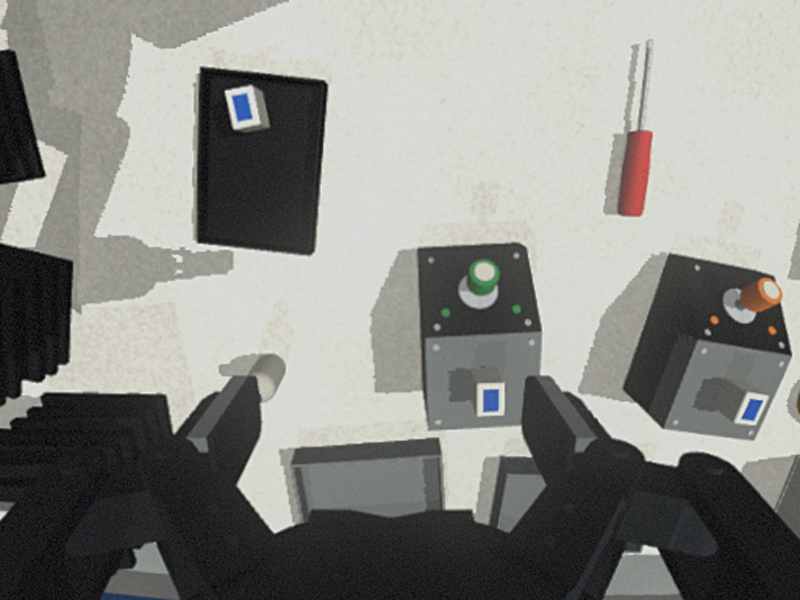

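The wrist view is upside down, with the robot at the top. The green knob's face is at (484,271), the module patch at (491,399), and the deck corners at (425,338), (541,332), (428,430) and (536,424). The tray corners are at (202,68), (327,80), (314,254) and (197,242), and the finished module's patch is at (242,107).

```bash
cat >> h.py <<'E'
from scipy.optimize import least_squares
def fit(c,T,local,uv,x0):
    local=np.array(local,float)
    f=lambda p:(proj(c,T,local@R.from_euler('z',p[2]).as_matrix().T+[p[0],p[1],0])-uv).ravel()
    r=least_squares(f,x0,loss='soft_l1'); return r.x, f(r.x).reshape(-1,2)
s40,c40=np.sin(np.radians(40)),np.cos(np.radians(40))
def knob(c,T,st,uv,out=.040):
    # station x,yaw; returns panel coord x_p,y_p of the knob axis
    Rz=R.from_euler('z',st[2]).as_matrix()
    P=lambda p:np.array([p[0]-out*s40,p[1],.03+(p[0]+.09)*(.059/.07)+out*c40])@Rz.T+[st[0],st[1],0]
    r=least_squares(lambda p:(proj(c,T,P(p))-uv).ravel(),[-.055,0])
    return r.x,Rz@np.array([-s40,0,c40]),P(r.x)
E
python3 - <<'E'
from h import *
s,c=pickle.load(open('w1.pkl','rb'));T=camT(c,s);k=.64
st,e=fit(c,T,[[-.09,-.055,.03],[-.09,.055,.03],[-.02,-.055,.089],[-.02,.055,.089],[.08,-.055,.089],[.08,.055,.089]],
 k*np.array([[418,249],[525,243],[425,338],[541,332],[428,430],[536,424]]),[.62,-.12,.07])
print(st,np.degrees(st[2]),e.round(1).tolist())
print(knob(c,T,st,k*np.array([484,271])))
tr,e=fit(c,T,[[-.085,-.06,.025],[-.085,.06,.025],[.085,-.06,.025],[.085,.06,.025]],k*np.array([[202,68],[327,80],[197,242],[314,254]]),[.45,-.35,-.08])
print(tr,np.degrees(tr[2]),e.round(1).tolist())
print(unproj(c,T,k*np.array([[491,399],[242,107]]),[.123,.0605]))
d=pickle.load(open('d0.pkl','rb'));c=d['top'];T=c['extrinsics']
for l in [[0,0,.123]]:pass
print(proj(c,T,[[*st[:2],.089],[*tr[:2],.005]]))
E
```

```text
[ 0.614325   -0.1221428   0.11987272] 6.868200886030964 [[-0.1, 1.7], [0.3, 2.0], [-0.4, -0.7], [0.2, -0.9], [-0.3, -0.2], [0.3, -0.3]]
(array([-0.05481253,  0.00032751]), array([-0.63817488, -0.0768683 ,  0.76604444]), array([ 0.53433965, -0.13144717,  0.09029979]))
[ 0.45577524 -0.34997751 -0.05392637] -3.089753535995455 [[-0.4, -1.3], [0.2, -0.3], [0.8, 0.5], [-0.5, 1.2]]
[[ 0.6438695  -0.11771852  0.123     ]
 [ 0.40668358 -0.3552777   0.0605    ]]
[[305.22896955 174.6938915 ]
 [384.92949692 233.9885887 ]]
```

```bash
cat >> h.py <<'E'
def Rtool(yaw,tilt):  # tool y = station y; tilt: lean forward, rad
    return R.from_euler('z',yaw).as_matrix()@R.from_euler('y',-tilt).as_matrix()@np.array([[-1,0,0],[0,1,0],[0,0,-1.]])
def plan(grip,Rt,go=.0187):
    from workcell import env
    s=env.observe();R0=q2R(s['eef_rot'])
    tcp=np.array(grip)+Rt[:,2]*go
    d=tcp-s['eef_pos'];w=R.from_matrix(Rt@R0.T).as_rotvec()
    print('tcp',tcp.round(4),'shift units',(d/.15).round(3),'turn units',(w/2/np.pi).round(4),'mm',(d*1e3).round(1),'deg',np.degrees(w).round(2))
E
python3 - <<'E'
from h import *
Rt=Rtool(.1199,np.radians(40)); print(Rt)
face=np.array([.5343,-.1314,.0903]);ax=np.array([-.638,-.0769,.766])
grip=face-.012*ax;print(grip)
plan(grip+.09*ax,Rt)
E
```

```text
[[-0.76054471 -0.11961293  0.63817278]
 [-0.09162882  0.9928206   0.07688571]
 [-0.64278761  0.         -0.76604444]]
[ 0.541956  -0.1304772  0.081108 ]
tcp [ 0.4965 -0.136   0.1357] shift units [-0.186  0.529 -1.215] turn units [ 0.0102 -0.1107  0.0079] mm [ -27.9   79.3 -182.3] deg [  3.66 -39.87   2.84]
```

{"fn": "step_arm", "kwargs": {"steps": [[[-0.186,0.529,-0.5],[0.0102,-0.1107,0.0079]],[[-0.186,0.529,-0.5],[0.0102,-0.1107,0.0079]],[[-0.186,0.529,-0.5],[0.0102,-0.1107,0.0079]],[[-0.186,0.529,-0.5],[0.0102,-0.1107,0.0079]],[[-0.186,0.529,-0.5],[0.0102,-0.1107,0.0079]],[[-0.186,0.529,-0.5],[0.0102,-0.1107,0.0079]],[[-0.186,0.529,-0.5],[0.0102,-0.1107,0.0079]]]}}

```text
time_s: 3.03
eef_pos: [0.5034, -0.1158, 0.2572]
eef_rot: [0.324, -0.042, 0.945, 0.013]
force: [-1.0, 0.2, -0.4]
width: 0.085
grip_force: 0.0
```

{"fn": "step_arm", "kwargs": {"steps": [[[0,0,-0.715],[0,0,0]],[[0,0,-0.715],[0,0,0]],[[0,0,-0.715],[0,0,0]],[[0,0,-0.715],[0,0,0]],[[0,0,-0.715],[0,0,0]],[[0,0,-0.715],[0,0,0]]]}}

```text
time_s: 3.53
eef_pos: [0.5194, -0.1019, 0.1766]
eef_rot: [0.302, -0.035, 0.953, -0.003]
force: [-0.0, -0.3, 0.4]
width: 0.0855
grip_force: 0.0
```

```bash
python3 - <<'E'
from h import *
from workcell import env
s=env.observe(); c=env.capture('wrist'); pickle.dump((s,c),open('w2.pkl','wb'))
print(s['time_s'],s['eef_pos'],s['qpos'],s['force'])
T=camT(c,s)
ax=np.array([-.638,-.0769,.766]);print(proj(c,T,[[.5343,-.1314,.0903],[.5343,-.1314,.0903]-.04*ax])/.64)
cv2.imwrite('pics/w2.png',cv2.resize(c['frame'][:,:,::-1],(800,600),interpolation=cv2.INTER_CUBIC))
E
```

```text
3.5333 [ 0.51935787 -0.10190165  0.17657352] [-0.48834264  0.06903891  2.15313981  0.68621859  0.46440424 -2.68271508] [-0.01244889 -0.27889876  0.41370835]
[[339.43400344 231.22736339]
 [350.076985   227.92733799]]
```

View pics/w2.png

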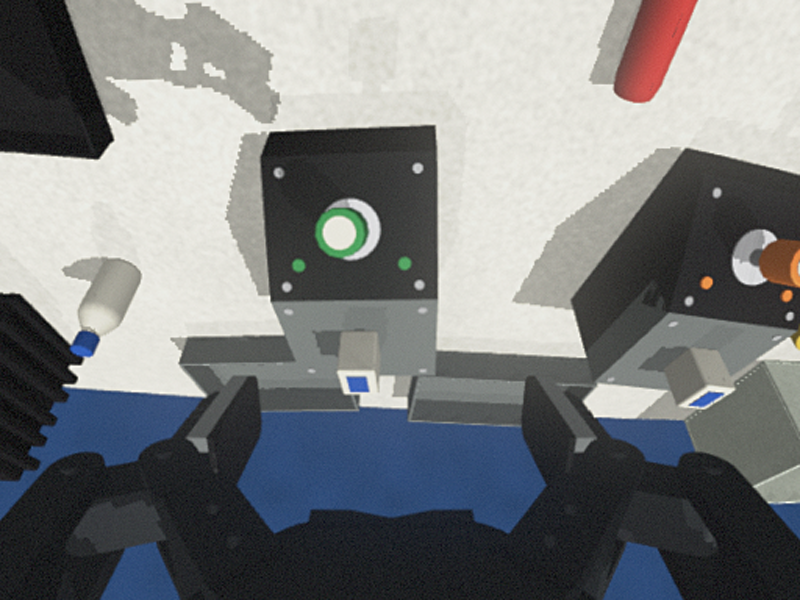

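The knob face is at (342,232), against a predicted (339,231), so the model is good. But joint 6 has reached its range limit with the 40° tilt. The pads grip the knob's ±y sides, so tilt about y doesn't affect the grasp, and I'll use about 15° instead.

```bash
python3 - <<'E'
from h import *
s,c=pickle.load(open('w2.pkl','rb'));T=camT(c,s)
st=[.6143,-.1221,.1199]
print(knob(c,T,st,.64*np.array([342,232.])))
ax=np.array([-.638,-.0769,.766])
print(unproj(c,T,.64*np.array([[357,384]]),.123))
Rt=Rtool(.1199,np.radians(15))
grip=np.array([.5343,-.1314,.0903])-.012*ax
plan(grip-.07*Rt[:,2],Rt); plan(grip,Rt)
E
```

```text
(array([-0.05447582,  0.00171991]), array([-0.63817278, -0.07688571,  0.76604444]), array([ 0.53448265, -0.12998387,  0.09058359]))
[[ 0.64628613 -0.11886682  0.123     ]]
tcp [ 0.5288 -0.1321  0.1307] shift units [ 0.062 -0.197 -0.309] turn units [-0.0009  0.0562  0.0081] mm [  9.4 -29.6 -46.4] deg [-0.33 20.23  2.92]
tcp [ 0.5468 -0.1299  0.063 ] shift units [ 0.182 -0.183 -0.76 ] turn units [-0.0009  0.0562  0.0081] mm [  27.3  -27.4 -114. ] deg [-0.33 20.23  2.92]
```

{"fn": "step_arm", "kwargs": {"steps": [[[0.06,-0.2,0],[0,0.0562,0.008]],[[0.06,-0.2,0],[0,0.0562,0.008]],[[0.06,-0.2,0],[0,0.0562,0.008]],[[0.06,-0.2,0],[0,0.0562,0.008]],[[0.06,-0.2,0],[0,0.0562,0.008]],[[0.06,-0.2,0],[0,0.0562,0.008]],[[0.06,-0.2,0],[0,0.0562,0.008]]]}}

```text
time_s: 4.17
eef_pos: [0.5257, -0.1321, 0.1754]
eef_rot: [0.129, -0.057, 0.99, 0.011]
force: [-0.2, 0.5, -0.8]
width: 0.0853
grip_force: 0.0
```

```bash
python3 - <<'E'
from h import *
from workcell import env
ax=np.array([-.638,-.0769,.766])
Rt=Rtool(.1199,np.radians(15))
grip=np.array([.5343,-.1307,.0903])-.012*ax
print(env.observe()['qpos'].round(3));plan(grip-.03*Rt[:,2],Rt); plan(grip,Rt)
E
```

```text
[-0.425  0.179  1.823  0.173  0.926 -2.2  ]
tcp [ 0.5391 -0.1301  0.092 ] shift units [ 0.089  0.013 -0.556] turn units [-0.001  -0.0004  0.0007] mm [ 13.4   2.  -83.4] deg [-0.37 -0.15  0.26]
tcp [ 0.5468 -0.1292  0.063 ] shift units [ 0.141  0.019 -0.749] turn units [-0.001  -0.0004  0.0007] mm [  21.1    2.9 -112.4] deg [-0.37 -0.15  0.26]
```

{"fn": "step_arm", "kwargs": {"steps": [[[0.089,0.013,-0.556],[-0.001,0,0.0007]],[[0.089,0.013,-0.556],[-0.001,0,0.0007]],[[0.089,0.013,-0.556],[-0.001,0,0.0007]],[[0.115,0.017,-0.65],[-0.001,0,0.0007]],[[0.141,0.019,-0.745],[-0.001,0,0.0007]],[[0.141,0.019,-0.745],[-0.001,0,0.0007]],[[0.141,0.019,-0.745],[-0.001,0,0.0007]],[[0.141,0.019,-0.745],[-0.001,0,0.0007]]]}}

```text
time_s: 4.83
eef_pos: [0.5479, -0.1298, 0.0654]
eef_rot: [0.13, -0.059, 0.99, 0.007]
force: [-0.6, 0.2, 0.3]
width: 0.0852
grip_force: 0.0
```

```bash
python3 - <<'E'
from h import *
from workcell import env
ax=np.array([-.638,-.0769,.766])
Rt=Rtool(.1199,np.radians(15))
grip=np.array([.5343,-.1307,.0903])-.012*ax
plan(grip,Rt)
s=env.observe(); c=env.capture('wrist'); pickle.dump((s,c),open('w3.pkl','wb'))
cv2.imwrite('pics/w3.png',cv2.resize(c['frame'][:,:,::-1],(800,600),interpolation=cv2.INTER_CUBIC))
E
```

```text
tcp [ 0.5468 -0.1292  0.063 ] shift units [-0.008  0.004 -0.015] turn units [ 0.0001 -0.0002  0.    ] mm [-1.2  0.6 -2.3] deg [ 0.04 -0.06  0.01]
```

View pics/w3.png

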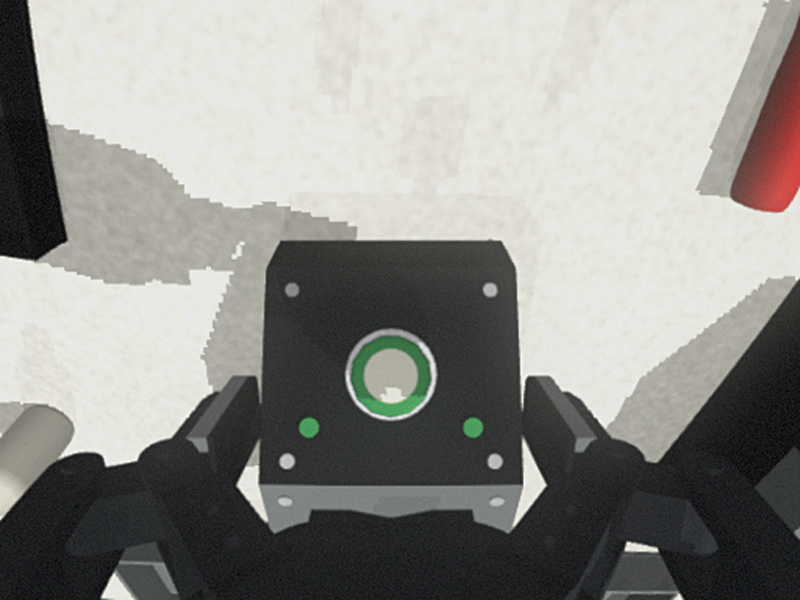

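The knob at (391,375) is centred between the fingers (250 to 535). I'm closing on it.

{"fn": "step_arm", "kwargs": {"steps": [[[-0.008,0.004,-0.012],[0,0,0]],[[-0.008,0.004,-0.012],[0,0,0]],[[-0.008,0.004,-0.012],[0,0,0]],[[-0.008,0.004,-0.012],[0,0,0]],[[-0.008,0.004,-0.012],[0,0,0]],[[-0.008,0.004,-0.012],[0,0,0]],[[-0.008,0.004,-0.012],[0,0,0]],[[-0.008,0.004,-0.012],[0,0,0]],[[-0.008,0.004,-0.012],[0,0,0]],[[-0.008,0.004,-0.012],[0,0,0]]], "gripper": 1, "force": 60}}

```text
time_s: 5.72
eef_pos: [0.547, -0.1301, 0.0628]
eef_rot: [0.13, -0.06, 0.99, 0.007]
force: [-3.9, -3.2, 6.4]
width: 0.0249
grip_force: 58.5
```

{"fn": "step_arm", "kwargs": {"steps": [[[-0.02,-0.002,0.024],[0,0,0]],[[-0.04,-0.005,0.048],[0,0,0]],[[-0.06,-0.007,0.072],[0,0,0]],[[-0.08,-0.01,0.096],[0,0,0]],[[-0.1,-0.012,0.12],[0,0,0]],[[-0.111,-0.013,0.133],[0,0,0]],[[-0.111,-0.013,0.133],[0,0,0]],[[-0.111,-0.013,0.133],[0,0,0]]]}}

```text
time_s: 6.38
eef_pos: [0.5315, -0.1318, 0.0815]
eef_rot: [0.13, -0.059, 0.99, 0.007]
force: [8.8, -4.3, -14.3]
width: 0.0246
grip_force: 63.9
```

```bash
python3 - <<'E'
from h import *
from workcell import env
s=env.observe(); c=env.capture('wrist'); t=env.capture('scene'); pickle.dump((s,c),open('w4.pkl','wb'))
print(s['force'],s['torque'])
a=c['frame'][150:,100:400];b=t['frame'][190:300,160:300]
a=cv2.resize(a,(480,374));b=cv2.resize(b,(476,374),interpolation=cv2.INTER_CUBIC)
cv2.imwrite('pics/w4.png',cv2.resize(np.hstack([a,b])[:,:,::-1],(800,313)))
E
```

```text
[  8.769878    -4.29947393 -14.31427914] [-0.89810988 -0.67289238 -0.31426743]
```

View pics/w4.png

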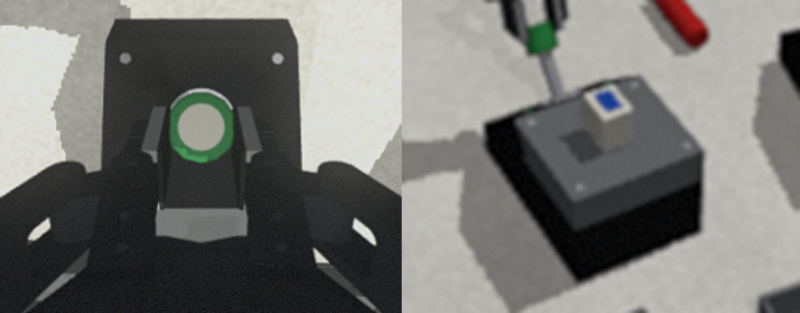

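The knob is drawn out: 24.3 mm of travel, with the end stop felt. I'm releasing it and retreating to look at the module.

{"fn": "step_arm", "kwargs": {"steps": [[[0.01,0.001,-0.012],[0,0,0]],[[0.01,0.001,-0.012],[0,0,0]],[[0.01,0.001,-0.012],[0,0,0]],[[0.01,0.001,-0.012],[0,0,0]],[[0.01,0.001,-0.012],[0,0,0]],[[0.01,0.001,-0.012],[0,0,0]],[[-0.05,-0.006,0.2],[0,0,0]],[[-0.11,-0.012,0.4],[0,0,0]],[[-0.16,-0.02,0.6],[0,0,0]],[[-0.1,-0.02,0.9],[0,0.0417,0]],[[-0.1,-0.02,0.9],[0,0.0417,0]],[[-0.1,-0.02,0.9],[0,0.0417,0]],[[-0.1,-0.02,0.9],[0,0.0417,0]],[[-0.1,-0.02,0.9],[0,0.0417,0]]], "gripper": -1}}

```text
time_s: 7.65
eef_pos: [0.5155, -0.1335, 0.2166]
eef_rot: [-0.001, -0.059, 0.998, 0.016]
force: [0.3, 0.2, -0.3]
width: 0.0852
grip_force: 0.0
```

```bash
python3 - <<'E'
from h import *
from workcell import env
s=env.observe(); c=env.capture('wrist'); pickle.dump((s,c),open('w5.pkl','wb'))
print(s['qpos'])
st=np.array([.6143,-.1221,.1199]);T=camT(c,s);ax=np.array([-.638,-.0769,.766])
print(knob(c,T,st,[256,200],.064)[2])
print('pred face',proj(c,T,[[.5343,-.1307,.0903]+.024*ax,[.5343,-.1307,.0903],[.645,-.118,.123]])/.64)
plan([.645,-.118,.16],Rtool(.1199,0))
cv2.imwrite('pics/w5.png',cv2.resize(c['frame'][:,:,::-1],(800,600),interpolation=cv2.INTER_CUBIC))
E
```

```text
[-0.35328381  0.24913009  1.57352018  0.02848177  1.33364264 -2.04814029]
[ 0.52751922 -0.1233578   0.11681231]
pred face [[386.53991489 294.21779693]
 [386.06310877 308.72993479]
 [387.18751444 477.70434693]]
tcp [ 0.645  -0.118   0.1413] shift units [ 0.873  0.102 -0.497] turn units [-0.0051 -0.0009  0.0005] mm [130.9  15.2 -74.6] deg [-1.82 -0.34  0.18]
```

View pics/w5.png

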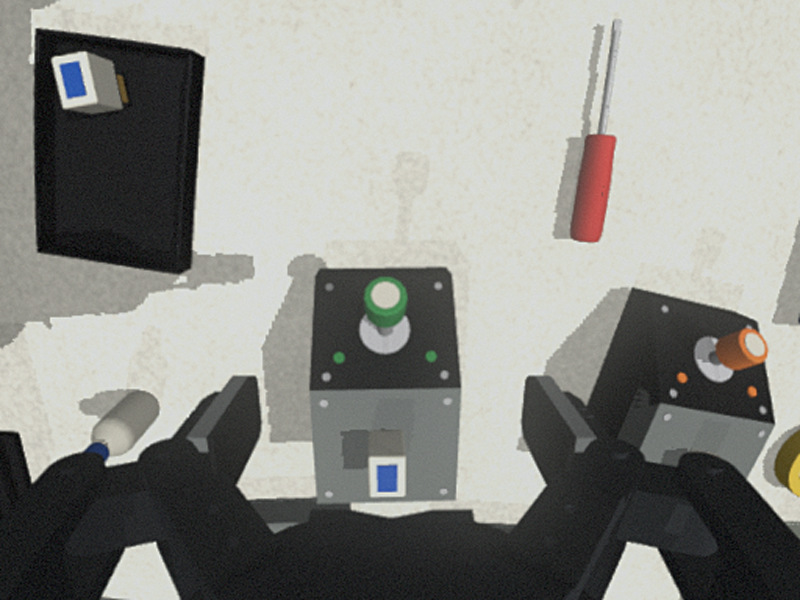

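The knob face is at (386,294), exactly where it should be when drawn out. The module patch is at (387,478), also as predicted. I'm moving over the module and descending.

{"fn": "step_arm", "kwargs": {"steps": [[[0.29,0.034,0],[-0.005,-0.001,0]],[[0.58,0.068,0],[-0.005,-0.001,0]],[[0.873,0.102,0],[-0.005,-0.001,0]],[[0.873,0.102,-0.2],[-0.005,-0.001,0]],[[0.873,0.102,-0.35],[-0.005,-0.001,0]],[[0.873,0.102,-0.5],[-0.005,-0.001,0]],[[0.873,0.102,-0.5],[-0.005,-0.001,0]],[[0.873,0.102,-0.5],[-0.005,-0.001,0]]]}}

```text
time_s: 8.37
eef_pos: [0.6431, -0.1182, 0.1398]
eef_rot: [-0.002, -0.058, 0.998, 0.001]
force: [-0.1, 0.1, 0.1]
width: 0.0851
grip_force: 0.0
```

```bash
python3 - <<'E'
from h import *
from workcell import env
print(env.observe()['qpos'])
plan([.645,-.118,.092],Rtool(.1199,0),0)
E
```

```text
[-2.46420236e-01  4.71153133e-01  1.42222675e+00 -5.05138054e-06
  1.25193175e+00 -1.93279122e+00]
tcp [ 0.645 -0.118  0.092] shift units [ 0.013  0.002 -0.319] turn units [-0.0001 -0.0006  0.0007] mm [  1.9   0.2 -47.8] deg [-0.05 -0.21  0.25]
```

{"fn": "step_arm", "kwargs": {"steps": [[[0.013,0.002,-0.15],[0,0,0.0007]],[[0.013,0.002,-0.25],[0,0,0.0007]],[[0.013,0.002,-0.305],[0,0,0.0007]],[[0.013,0.002,-0.305],[0,0,0.0007]],[[0.013,0.002,-0.305],[0,0,0.0007]],[[0.013,0.002,-0.305],[0,0,0.0007]]]}}

```text
time_s: 8.87
eef_pos: [0.649, -0.1187, 0.0979]
eef_rot: [0.002, -0.06, 0.998, -0.001]
force: [0.1, 0.9, -0.0]
width: 0.0851
grip_force: 0.0
```

{"fn": "step_arm", "kwargs": {"steps": [[[0,0,0],[0,0,0]],[[0,0,0],[0,0,0]],[[0,0,0],[0,0,0]],[[0,0,0],[0,0,0]],[[0,0,0],[0,0,0]],[[0,0,0],[0,0,0]],[[0,0,0],[0,0,0]],[[0,0,0],[0,0,0]],[[0,0,0],[0,0,0]]], "gripper": 1, "force": 50}}

```text
time_s: 9.62
eef_pos: [0.6483, -0.1183, 0.0967]
eef_rot: [0.001, -0.06, 0.998, -0.0]
force: [-1.6, 1.5, 5.4]
width: 0.0241
grip_force: 49.3
```

{"fn": "step_arm", "kwargs": {"steps": [[[0,0,0.04],[0,0,0]],[[0,0,0.08],[0,0,0]],[[0,0,0.12],[0,0,0]],[[0,0,0.16],[0,0,0]],[[0,0,0.2],[0,0,0]],[[0,0,0.26],[0,0,0]],[[0,0,0.36],[0,0,0]],[[0,0,0.5],[0,0,0]],[[0,0,0.65],[0,0,0]],[[0,0,0.65],[0,0,0]],[[0,0,0.65],[0,0,0]]]}}

```text
time_s: 10.53
eef_pos: [0.6494, -0.1186, 0.1961]
eef_rot: [0.003, -0.06, 0.998, -0.001]
force: [-0.7, -0.5, -0.6]
width: 0.0238
grip_force: 50.4
```

```bash
python3 - <<'E'
from h import *
from workcell import env
s=env.observe(); c=env.capture('wrist'); pickle.dump((s,c),open('w6.pkl','wb'))
# tray fits from w5 and w1
s5,c5=pickle.load(open('w5.pkl','rb'));T=camT(c5,s5)
tr,e=fit(c5,T,[[-.085,-.06,.025],[-.085,.06,.025],[.085,-.06,.025],[.085,.06,.025]],.64*np.array([[37,30],[204,57],[38,251],[189,272]]),[.45,-.35,-.08])
print(tr,np.degrees(tr[2]),e.round(1).tolist(),unproj(c5,T,.64*np.array([[73,80.]]),.0605))
cv2.imwrite('pics/w6.png',cv2.resize(c['frame'][:,:,::-1],(800,600),interpolation=cv2.INTER_CUBIC))
E
```

```text
[ 0.45765709 -0.34756492 -0.07630641] -4.372034986753457 [[4.1, -1.0], [-1.1, -1.5], [1.2, 1.3], [-3.6, 4.3]] [[ 0.4069511  -0.35548339  0.0605    ]]
```

View pics/w6.png

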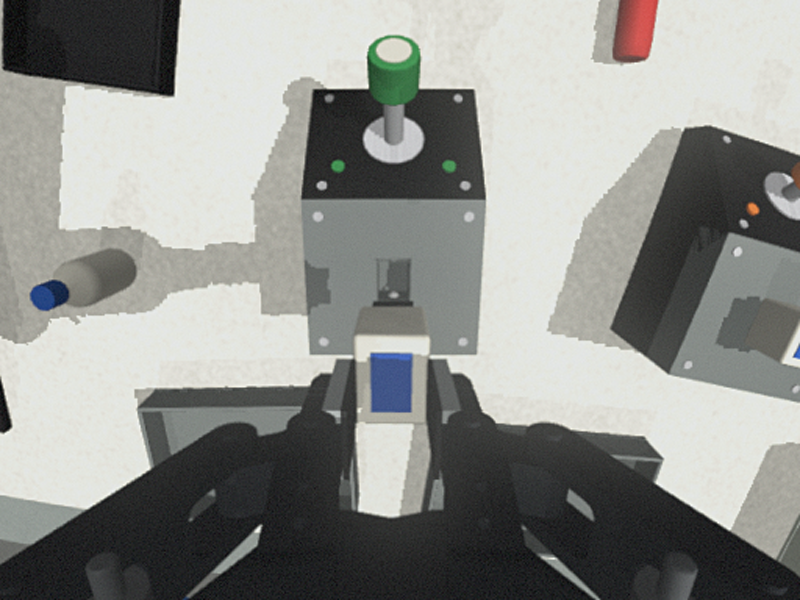

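The module is out and held upright, and the knob is still drawn. I'm carrying it over the tray.

{"fn": "step_arm", "kwargs": {"steps": [[[-0.2,-0.3,0],[0,0,-0.0287]],[[-0.35,-0.55,0],[0,0,-0.0287]],[[-0.49,-0.78,0],[0,0,-0.0287]],[[-0.49,-0.78,0],[0,0,-0.0287]],[[-0.49,-0.78,0],[0,0,-0.0287]]]}}

```text
time_s: 11.0
eef_pos: [0.5716, -0.238, 0.1922]
eef_rot: [-0.001, 0.032, 0.999, -0.0]
force: [0.7, 1.0, -0.1]
width: 0.0238
grip_force: 50.4
```

{"fn": "step_arm", "kwargs": {"steps": [[[-0.2,-0.3,0],[0,0,0]],[[-0.35,-0.55,-0.15],[0,0,0]],[[-0.49,-0.78,-0.35],[0,0,0]],[[-0.49,-0.78,-0.5],[0,0,0]],[[-0.49,-0.78,-0.5],[0,0,0]],[[-0.49,-0.78,-0.5],[0,0,0]],[[-0.49,-0.78,-0.5],[0,0,0]]]}}

```text
time_s: 11.58
eef_pos: [0.5018, -0.3513, 0.1181]
eef_rot: [0.001, 0.03, 1.0, 0.0]
force: [1.0, 0.5, -0.4]
width: 0.0239
grip_force: 50.4
```

```bash
python3 - <<'E'
from h import *
from workcell import env
s=env.observe(); print(s['qpos'],s['eef_pos'])
plan([.501,-.3525,.06],Rtool(-.065,0),0)
c=env.capture('wrist');cv2.imwrite('pics/w7.png',cv2.resize(c['frame'][:,:,::-1],(800,600),interpolation=cv2.INTER_CUBIC))
T=camT(c,s);print(proj(c,T,[[.498,-.3525,.005],[.4558,-.35,.005]])/.64)
E
```

```text
[-6.80656739e-01  4.36017256e-01  1.54798803e+00  1.50456521e-03
  1.15684609e+00 -2.19220680e+00] [ 0.50175548 -0.35129905  0.11811927]
tcp [ 0.501  -0.3525  0.06  ] shift units [-0.005 -0.008 -0.387] turn units [-0.0001  0.0002 -0.0008] mm [ -0.8  -1.2 -58.1] deg [-0.03  0.08 -0.3 ]
[[388.9674471  280.68622106]
 [388.82704743 213.6041684 ]]
```

View pics/w7.png

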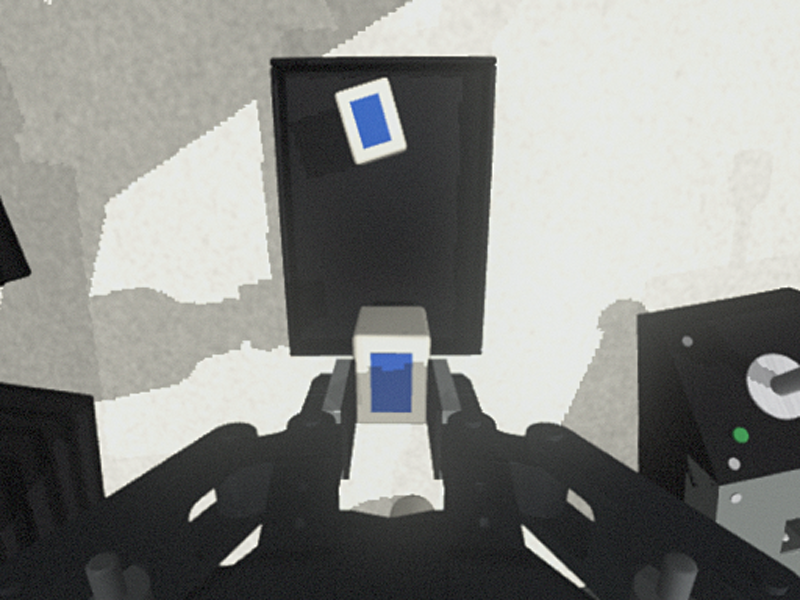

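The tray is well aligned under the held module. The finished module is at (372,120), well clear. I'm descending.

{"fn": "step_arm", "kwargs": {"steps": [[[-0.005,-0.008,-0.2],[0,0,0]],[[-0.005,-0.008,-0.38],[0,0,0]],[[-0.005,-0.008,-0.48],[0,0,0]],[[-0.005,-0.008,-0.515],[0,0,0]],[[-0.005,-0.008,-0.52],[0,0,0]],[[-0.005,-0.008,-0.52],[0,0,0]],[[-0.005,-0.008,-0.52],[0,0,0]]]}}

```text
time_s: 12.22
eef_pos: [0.5021, -0.3541, 0.0425]
eef_rot: [0.002, 0.029, 1.0, -0.002]
force: [0.4, -0.1, -0.3]
width: 0.0237
grip_force: 50.4
```

Expected contact is near a TCP height of 0.034, so I'm feeling downward slowly.

{"fn": "step_arm", "kwargs": {"steps": [[[0,0,-0.015],[0,0,0]],[[0,0,-0.03],[0,0,0]],[[0,0,-0.04],[0,0,0]],[[0,0,-0.045],[0,0,0]],[[0,0,-0.045],[0,0,0]],[[0,0,-0.045],[0,0,0]]]}}

```text
time_s: 12.72
eef_pos: [0.5003, -0.3536, 0.0339]
eef_rot: [0.001, 0.03, 1.0, -0.0]
force: [0.3, 0.5, -0.2]
width: 0.024
grip_force: 50.4
```

{"fn": "step_arm", "kwargs": {"steps": [[[0,0,-0.005],[0,0,0]],[[0,0,-0.01],[0,0,0]],[[0,0,-0.01],[0,0,0]],[[0,0,-0.01],[0,0,0]]]}}

```text
time_s: 13.05
eef_pos: [0.5007, -0.3537, 0.0336]
eef_rot: [0.001, 0.03, 1.0, -0.001]
force: [-0.7, 1.7, 7.1]
width: 0.024
grip_force: 51.2
```

Contact, at 7 N upward. I'm opening partway and rising.

{"fn": "step_arm", "kwargs": {"steps": [[[0,0,0],[0,0,0]],[[0,0,0],[0,0,0]],[[0,0,0],[0,0,0]],[[0,0,0],[0,0,0]],[[0,0,0],[0,0,0]],[[0,0,0.1],[0,0,0]],[[0,0,0.3],[0,0,0]],[[0,0,0.55],[0,0,0]],[[0,0,0.8],[0,0,0]],[[0,0,1],[0,0,0]],[[0,0,1],[0,0,0]],[[0,0,1],[0,0,0]]], "gripper": -0.3}}

```text
time_s: 14.05
eef_pos: [0.5017, -0.3546, 0.185]
eef_rot: [0.003, 0.03, 1.0, -0.002]
force: [0.3, -0.3, -0.5]
width: 0.0555
grip_force: 0.0
```

```bash
python3 - <<'E'
from h import *
from workcell import env
s=env.observe()
c=env.capture('wrist');t=env.capture('scene')
a=cv2.resize(c['frame'][:300,120:400],(400,429));b=cv2.resize(t['frame'][170:270,60:280],(400,182),interpolation=cv2.INTER_CUBIC)
o=np.zeros((429,800,3),np.uint8);o[:,:400]=a;o[:182,400:]=b
cv2.imwrite('pics/w8.png',o[:,:,::-1])
ax=np.array([-.638,-.0769,.766]);Rt=Rtool(.1199,np.radians(15))
grip=np.array([.5343,-.1307,.0903])+.012*ax
plan(grip-.08*Rt[:,2],Rt)
E
```

```text
tcp [ 0.5109 -0.1335  0.1587] shift units [ 0.075  1.463 -0.152] turn units [ 0.0013 -0.0416  0.0284] mm [ 11.2 219.4 -22.8] deg [  0.45 -14.99  10.24]
```

View pics/w8.png

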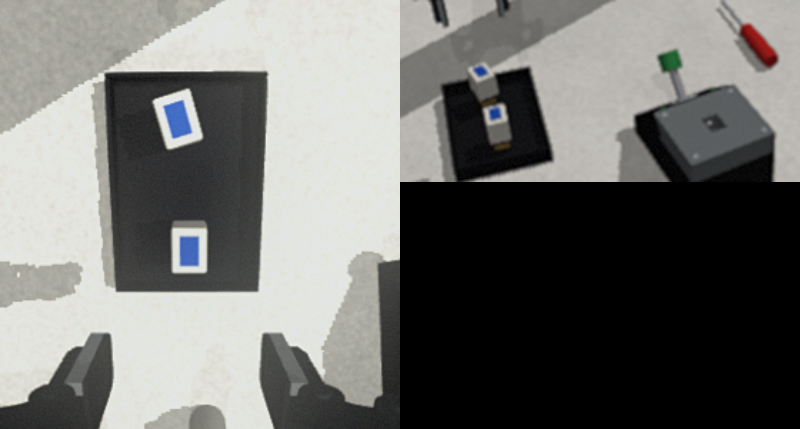

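Both modules stand upright in the tray: the new one at (189,250), the finished one untouched at (178,120). Back to the knob.

{"fn": "step_arm", "kwargs": {"steps": [[[0,0.25,0],[0,0,0.0284]],[[0,0.5,0],[0,0,0.0284]],[[0.04,0.75,0],[0,0,0.0284]],[[0.04,0.75,0],[0,0,0.0284]],[[0.04,0.75,0],[0,0,0.0284]]], "gripper": -1}}

```text
time_s: 14.57
eef_pos: [0.5051, -0.2385, 0.1805]
eef_rot: [-0.001, -0.061, 0.998, 0.001]
force: [0.5, -0.3, -0.4]
width: 0.0854
grip_force: 0.0
```

{"fn": "step_arm", "kwargs": {"steps": [[[0,0.25,0],[0,0,0]],[[0,0.5,0],[0.001,-0.02,0]],[[0.035,0.713,-0.05],[0.001,-0.0416,0]],[[0.035,0.713,-0.05],[0.001,-0.0416,0]],[[0.035,0.713,-0.05],[0.001,-0.0416,0]],[[0.035,0.713,-0.05],[0.001,-0.0416,0]]]}}

```text
time_s: 15.07
eef_pos: [0.5107, -0.1346, 0.174]
eef_rot: [0.13, -0.058, 0.99, -0.005]
force: [0.3, 0.2, 0.1]
width: 0.0851
grip_force: 0.0
```

```bash
python3 - <<'E'
from h import *
from workcell import env
ax=np.array([-.638,-.0769,.766]);Rt=Rtool(.1199,np.radians(15))
grip=np.array([.5343,-.1307,.0903])+.012*ax
print(env.observe()['qpos'].round(2));plan(grip-.03*Rt[:,2],Rt);plan(grip,Rt)
E
```

```text
[-0.42  0.16  1.86  0.14  0.89 -2.18]
tcp [ 0.5237 -0.132   0.1104] shift units [ 0.087  0.018 -0.424] turn units [0.004  0.0003 0.0009] mm [ 13.1   2.7 -63.6] deg [1.45 0.1  0.32]
tcp [ 0.5314 -0.131   0.0814] shift units [ 0.138  0.024 -0.617] turn units [0.004  0.0003 0.0009] mm [ 20.8   3.6 -92.6] deg [1.45 0.1  0.32]
```

{"fn": "step_arm", "kwargs": {"steps": [[[0.04,0.01,-0.2],[0.002,0,0]],[[0.087,0.018,-0.424],[0.002,0,0]],[[0.11,0.021,-0.52],[0.002,0,0]],[[0.138,0.023,-0.61],[0.002,0,0]],[[0.138,0.023,-0.61],[0.002,0,0]],[[0.138,0.023,-0.61],[0.002,0,0]],[[0.138,0.023,-0.61],[0.002,0,0]]]}}

```text
time_s: 15.65
eef_pos: [0.5341, -0.1321, 0.0842]
eef_rot: [0.132, -0.058, 0.99, 0.001]
force: [0.2, -0.2, -0.3]
width: 0.0854
grip_force: 0.0
```

```bash
python3 - <<'E'
from h import *
ax=np.array([-.638,-.0769,.766]);Rt=Rtool(.1199,np.radians(15))
plan(np.array([.5343,-.1307,.0903])+.012*ax,Rt)
E
```

```text
tcp [ 0.5314 -0.131   0.0814] shift units [-0.018  0.007 -0.019] turn units [0.0022 0.0008 0.0009] mm [-2.7  1.1 -2.8] deg [0.78 0.29 0.32]
```

Now close on the head, then push 26 mm back along the axis.

{"fn": "step_arm", "kwargs": {"steps": [[[-0.014,0.004,-0.012],[0,0,0]],[[-0.014,0.004,-0.012],[0,0,0]],[[-0.014,0.004,-0.012],[0,0,0]],[[-0.014,0.004,-0.012],[0,0,0]],[[-0.014,0.004,-0.012],[0,0,0]],[[-0.014,0.004,-0.012],[0,0,0]],[[-0.014,0.004,-0.012],[0,0,0]],[[-0.014,0.004,-0.012],[0,0,0]],[[-0.014,0.004,-0.012],[0,0,0]],[[-0.014,0.004,-0.012],[0,0,0]]], "gripper": 1, "force": 70}}

```text
time_s: 16.48
eef_pos: [0.5311, -0.1322, 0.0827]
eef_rot: [0.133, -0.058, 0.989, -0.001]
force: [-1.5, -7.0, 1.7]
width: 0.0239
grip_force: 68.6
```

{"fn": "step_arm", "kwargs": {"steps": [[[0.02,0.002,-0.024],[0,0,0]],[[0.04,0.005,-0.048],[0,0,0]],[[0.06,0.007,-0.072],[0,0,0]],[[0.08,0.01,-0.096],[0,0,0]],[[0.1,0.012,-0.12],[0,0,0]],[[0.111,0.013,-0.133],[0,0,0]],[[0.111,0.013,-0.133],[0,0,0]],[[0.111,0.013,-0.133],[0,0,0]]]}}

```text
time_s: 17.15
eef_pos: [0.5461, -0.1303, 0.0646]
eef_rot: [0.132, -0.059, 0.989, -0.001]
force: [-14.8, -9.1, 24.6]
width: 0.0238
grip_force: 72.5
```

Home stop felt: 29 N axial after 23.6 mm. I'm releasing, retreating and checking.

{"fn": "step_arm", "kwargs": {"steps": [[[-0.005,0,0.006],[0,0,0]],[[-0.005,0,0.006],[0,0,0]],[[-0.005,0,0.006],[0,0,0]],[[-0.005,0,0.006],[0,0,0]],[[-0.005,0,0.006],[0,0,0]],[[-0.005,0,0.006],[0,0,0]],[[-0.06,-0.006,0.2],[0,0,0]],[[-0.12,-0.012,0.4],[0,0,0]],[[-0.18,-0.02,0.65],[0,0,0]],[[-0.18,-0.02,0.9],[0,0,0]],[[-0.18,-0.02,1],[0,0.0417,0]],[[-0.18,-0.02,1],[0,0.0417,0]],[[-0.18,-0.02,1],[0,0.0417,0]],[[-0.18,-0.02,1],[0,0.0417,0]],[[-0.18,-0.02,1],[0,0.0417,0]]], "gripper": -1}}

```text
time_s: 18.4
eef_pos: [0.519, -0.1303, 0.21]
eef_rot: [0.0, -0.058, 0.998, 0.01]
force: [-0.8, 0.1, -0.6]
width: 0.0854
grip_force: 0.0
```

```bash
python3 - <<'E'
from h import *
from workcell import env
s=env.observe(); c=env.capture('wrist');T=camT(c,s);ax=np.array([-.638,-.0769,.766])
f=np.array([.5343,-.1307,.0903])
print(proj(c,T,[f,f+.004*ax,f+.024*ax])/.64,s['dq'].round(3))
cv2.imwrite('pics/w9.png',cv2.resize(c['frame'][:,:,::-1],(800,600),interpolation=cv2.INTER_CUBIC))
E
```

```text
[[384.26902089 305.8887196 ]
 [384.2590634  303.53641803]
 [384.20570882 290.8365644 ]] [-0.011 -0.017  0.042 -0.002  0.001  0.002]
```

View pics/w9.png

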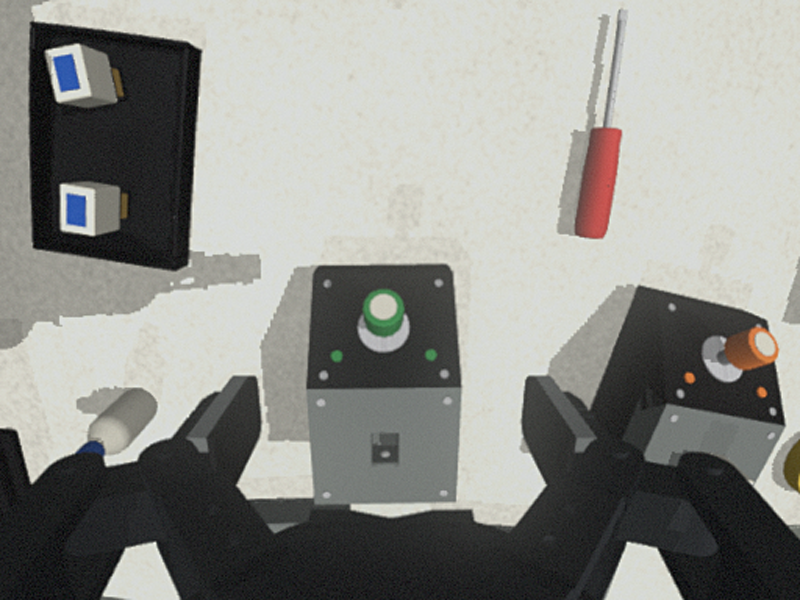

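The socket is empty, both modules stand, and the knob face is at about (384,306), against 305.9 predicted for home. One precise check of the face centroid:

```bash
python3 - <<'E'
from h import *
from workcell import env
def cen(c,T):
    f=np.array([.5343,-.1307,.0903]);ax=np.array([-.638,-.0769,.766])
    p=proj(c,T,[f,f+.024*ax]); b=c['frame'].astype(int)
    hsv=cv2.cvtColor(c['frame'],cv2.COLOR_RGB2HSV)
    g=cv2.inRange(hsv,(50,100,40),(85,255,255)); n,l,st,ct=cv2.connectedComponentsWithStats(g)
    i=1+np.argmax(st[1:,4]); cn=cv2.findContours((l==i).astype(np.uint8),cv2.RETR_CCOMP,cv2.CHAIN_APPROX_NONE)
    holes=[k for k,h in zip(cn[0],cn[1][0]) if h[3]>=0]
    h=max(holes,key=cv2.contourArea); return p.round(1).tolist(),np.round(cv2.minEnclosingCircle(h),1) if 0 else cv2.minEnclosingCircle(h),st[i]
for n in ['w1','w2','w5']:
    s,c=pickle.load(open(n+'.pkl','rb'));print(n,*cen(c,camT(c,s)))
s=env.observe();c=env.capture('wrist');print(*cen(c,camT(c,s)))
E
```

```text
Traceback (most recent call last):
ValueError: max() iterable argument is empty
```

```bash
python3 - <<'E'
from h import *
from workcell import env
def cen(c,T):
    f=np.array([.5343,-.1307,.0903]);ax=np.array([-.638,-.0769,.766])
    p=proj(c,T,[f,f+.024*ax]); x,y=p[0].round().astype(int)
    w=c['frame'][y-22:y+14,x-14:x+14].astype(int)
    g=(w[:,:,1]-w[:,:,0]>25); v,u=np.nonzero(g)
    return p.round(1).tolist(),'green rows',v.min()+y-22,v.max()+y-22,'cols',u.min()+x-14,u.max()+x-14
for n in ['w1','w5']:
    s,c=pickle.load(open(n+'.pkl','rb'));print(n,*cen(c,camT(c,s)))
s=env.observe();c=env.capture('wrist');print(*cen(c,camT(c,s)))
E
```

```text
w1 [[310.3, 173.4], [313.1, 165.2]] green rows 166 186 cols 300 319
w5 [[247.1, 197.6], [247.4, 188.3]] green rows 177 209 cols 233 260
[[245.8, 196.7], [245.7, 187.1]] green rows 186 210 cols 232 258
```

```bash
python3 -c "
from workcell import env
print(env.observe()['time_s'],env.sign_off())"
```

```text
the job is handed in; nothing more can be done
18.5 None
```

The job is handed in at 18.5 s: I drew out the green knob, stood the module upright in the tray beside the finished one, and then pushed the knob home. The last pictures and the 29 N end stop confirm this, but joint 6 briefly read -2.683, right at its ±2.68 limit, during the first approach.

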